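Latch the key tray's sliding lid with its sprung hook

TASK

Close and latch the wooden key tray: take the red plunger on its sliding lid, press it right down so that the hook below it extends under the brass post, slide the lid in the closing direction until the upright of the hook just meets the post, then let the plunger rise so that the hook catches the post, and let go. How far along its slot the post is set is not known, so feel for it and be gentle: the post must never be pushed harder than about 12 N (1.2 kg). Leave the bowl, the bike lock and the spray bottle where they are.

Things in the scene. Friction and masses are not known exactly. Their poses are not given: they have to be found in the camera images.
- tray: Fixed wooden tray 110 (x) x 200 (y) x 60 mm high, origin at the centre of its underside. Its lid slides on top along the tray's y; +y is the closing direction. Catch and post are on the +x long side, which faces away from the robot. With the lid at joint value q the plunger's upright axis is at x = 78 mm, y = 40 mm - q in this frame.
- lid (a joint): How far the wooden lid (216 mm long, 8 thick, top 68 mm above the bench) is open, m: 0 when the hook's upright meets the post at mid-slot, positive = opened towards the tray's -y; range -0.024 to 0.090. It stays where it is left (1.5 N friction, damping 5 N per m/s). As the post's setting varies, the latched lid reads about -0.018 to 0.020.
- plunger (a joint): How far the red plunger, with its hook, is pressed down, m: 0 up, 0.014 at its solid stop. Spring 4 N at the top to 11 N at the stop, plus damping 80 N per m/s. Beyond 0.009 the hook's lip passes below the post. Let go, it rests at about 0.004 with the post caught, 0.009 with only the lip jammed under the post, 0 with nothing caught.
- flange_top (a point): Centre of the top face of the plunger's red finger flange (40 mm diameter, 4 mm thick), on the plunger's upright axis; 92 mm above the bench when up. Axes as the tray's. Above it the red grip stem, 20 mm diameter, 34 mm tall; fingertips may push on the flange beside the stem. Below it the lid's aluminium ear, 43 x 40 mm, top 72 mm above the bench.
- hook_throat (a point): Middle of the toe's upper face, inside the steel hook's throat; 35 mm above the bench when the plunger is up. The hook lies in the plunger's y-z plane, 8 mm thick: an 8 x 8 mm upright on the plunger's axis, at its foot a toe towards the tray's +y and an upturned lip 5 mm high, 4 mm thick; 8 mm between upright and lip. This point is 8 mm in +y from the axis.
- keeper: Dark plate 80 mm long fixed to the tray's +x side; origin at x 55, y 47, z 34 mm in the tray's frame. It carries the brass post, a level 6 mm rod along the tray's x, 34 mm above the bench, its end 93 mm from the tray's middle, clamped up to 18 mm either side of the plate's middle along y (setting not measured). The post is rubber-bushed: it gives along y 1 mm per 12 N.
- bowl: Blue ceramic bowl of keys, 128 mm across, 48 mm high, loose, origin under its centre. Bystander.
- bike_lock: Silver bike lock body 48 x 90 x 34 mm, loose, origin under its centre. Bystander.
- spray_bottle: Empty glass bottle with a white push dispenser, 60 mm diameter, 146 mm high, loose, origin under its centre. Bystander.

How it is judged:
On the way:
1. the plunger is pressed down at least 10 mm, so that the hook is extended (value of joint plunger above 0.01 m), for 0.1 s.
At the end, for the whole second after the job is handed in: the hook holds the post: the plunger has risen to rest 2.5 to 6 mm down, borne by the post with over 1 N, and the lid is at rest less than 25 mm short of the middle closed position (value of joint plunger between 0.0025 and 0.006 m and contact force between keeper and anything else above 1 N and value of joint lid below 0.025 m and velocity of joint each of lid, plunger below 0.005 m/s); the robot touches nothing.
It fails at once if the keeper and its post are pushed with more than 12 N (contact force between keeper and anything else above 12 N).
It fails at once if the bowl is moved more than 20 mm (distance of bowl from where it was at the start of the episode above 0.02 m).
It fails at once if the bike lock is moved more than 20 mm (distance of bike_lock from where it was at the start of the episode above 0.02 m).
It fails at once if the spray bottle is moved more than 20 mm or tipped (distance of spray_bottle from where it was at the start of the episode above 0.02 m or angle between spray_bottle's own z axis and vertical above 0.35 rad).
It also fails if it takes over 35 s, if anything falls off the work surface, if the arm or the gripper's body presses on something with over 40 N, if the wrist force passes 120 N, or if a joint passes its speed limit or range.

ROBOT

A 7-joint arm with a two-finger parallel gripper is mounted at the origin on the work surface. World frame = base frame: x ahead of the robot, y to its left, z up, the work surface at z = 0. Lengths are in m, angles in rad, forces in N, time in s.
With the tool pointing down it reaches from about 0.425 to 0.925 m from the base axis. Payload 6.8 kg.
Tool frame: the origin (TCP) lies midway between the tips of the shut fingers; the grasp point (between the pads) lies 19 mm behind it; z points along the fingers, y is the line along which they close (so a half turn about z gives the same grasp; the last joint's range is limited). The gripper opens to 88 mm and grips with 3 to 60 N. Pads are 20 mm wide; open, the fingers measure 115 mm over their backs; the gripper's body (75 mm by 178 mm) begins 61 mm behind the grasp point.
Start: joints at [-1.336, 0.477, 0.022, 1.555, -0.011, 1.109, -0.083], TCP at [0.227, 0.636, 0.223] pointing down, gripper open.
Joint ranges: [-2.96, 2.96], [-0.34, 2.1], [-1.41, 1.46], [0.24, 2.44], [-1.37, 4.51], [0.17, 1.92], [-2.96, 2.96]. Speed limits (rad/s): [2.39, 2.39, 3.14, 3.14, 3.14, 3.14, 3.14].

INTERFACE

Orientations are given as a 3x3 rotation matrix whose columns are the frame's x, y, z axes.
In Python, from plant import telemetry, viewer, ticket gives the robot as it stands. The module is installed in compiled form; this text tells all that it offers.
- The arm moves only by the shell command python3 -m jog 'ROWS' [FORCE]. ROWS is JSON, a list that holds one entry, the list of rows, each a list of 7 numbers: the shift along the tool's x, y, z in m, then the turn, a rotation vector about the tool's x, y, z in rad, then the opening, from 0 (shut) to 1 (fully open). A call has 1 to 5 rows; each row shifts and turns the commanded pose from where the row before left it, along the tool's axes as they then stand; what a row does not reach is not made up. A row lasts 1/12 s, in which the tool goes at most 41.7 mm and 7.16 degrees, less where a joint would pass 70% of its speed; a pose out of reach is approached as far as the arm can. A call with a gripper value outside its range is refused whole. The fingers move at their own pace and stop on an object; FORCE is the grip in N (left out, the last holds). Time passes only in rows, so rows that do not move let the fingers close. It gives the time, the measured TCP pose, the force, the opening and the grip force at its end, in the units of the state.
- telemetry.read_state(): the state, without advancing time (a new reading comes with each control period).
- viewer.camera(name): name is "scene" or "side" or "wrist"; returns (picture, depth): 400x640x3 uint8, blue, green, red; 400x640 float32, m along the optical axis (not along the pixel's ray), 0 where there is no reading.
- viewer.camera_params(name): a dict with "fx", "fy", "cx", "cy" (pixels), "dist" ([k1, k2, p1, p2, k3] as OpenCV has them; the pictures are not rectified), "R" (3x3) and "t" (3): a world point X has camera coordinates R X + t; the wrist camera has in their place "tool_from_camera" (4x4, takes a point from camera to tool coordinates, whose origin is the TCP and whose axes are the flange's). Camera axes: x right, y down, z forward; pixel columns grow to the right and rows downward; lengths in m; the calibration is good to about 2 mm. A picture is of the moment at which its call begins: read the wrist's pose just before it. camera_params takes no time and is no camera call.
- ticket.job_done(): hands the job in; it is judged then, once.
The state is a dict: "t": time; "joints": joint angles; "joint_velocities": joint speeds; "joint_efforts": joint torques, N m; "tool_pos": TCP position; "ee_rot": TCP orientation; "wrist_force": force on the tool from outside, world axes, zero at the start; "wrist_torque": the same for the moment, N m; "gripper_width": opening from 0.0 (shut) to 1.0 (fully open); "gripper_force": force on a finger pad.
Only numpy, scipy, OpenCV 4.12 (cv2) and the standard library are available. Lean on these libraries where they do the work, as an engineer would, in place of code of your own. Each camera call takes 0.05 s, during which the arm holds its last target. There are 200 camera calls.

## Working session

There is one attempt and no reset: what is moved stays moved. The work goes in short steps, Python scripts to look and compute and a shell command to move; the robot and the scene stay as the last step left them, time stands still between calls to the robot, and variables do not carry over. Pictures are saved under pics/ and viewed, at most 10 in all, crops included, and the job is handed in when it is done.

```bash
mkdir -p pics; cat > h.py <<'E'
import numpy as np,cv2,json
from plant import telemetry,viewer,ticket
def shot(name):
    s=telemetry.read_state(); im,d=viewer.camera(name); p=viewer.camera_params(name)
    K=np.array([[p['fx'],0,p['cx']],[0,p['fy'],p['cy']],[0,0,1]]);dist=np.array(p['dist'],float)
    if name=='wrist':
        T=np.eye(4);T[:3,:3]=s['ee_rot'];T[:3,3]=s['tool_pos'];M=T@np.array(p['tool_from_camera'])
    else:
        M=np.eye(4);R=np.array(p['R']);M[:3,:3]=R.T;M[:3,3]=-R.T@np.array(p['t'])
    return im,d,K,dist,M
def ray(px,K,dist,M):
    u=cv2.undistortPoints(np.array(px,float).reshape(-1,1,2),K,dist).reshape(-1,2)
    return M[:3,3],np.c_[u,np.ones(len(u))]@M[:3,:3].T
def plane(px,z,K,dist,M):
    o,r=ray(px,K,dist,M);return o+r*((z-o[2])/r[:,2])[:,None]
def pts(px,d,K,dist,M):
    o,r=ray(px,K,dist,M);px=np.array(px,int);return o+r*d[px[:,1],px[:,0]][:,None]
E
python3 - <<'E'
from h import *
s=telemetry.read_state();print({k:np.round(v,3).tolist() for k,v in s.items()})
for n in ['scene','side']:
    im,d,K,D,M=shot(n);cv2.imwrite(f'pics/{n}0.png',im);np.savez(f'{n}0.npz',im=im,d=d,K=K,D=D,M=M);print(n,M.round(3).tolist(),K[0,0])
E
```

```text
{'t': 0.0, 'joints': [-1.336, 0.478, 0.022, 1.556, -0.012, 1.109, -0.083], 'joint_velocities': [-0.001, 0.001, -0.001, 0.001, -0.002, -0.0, 0.001], 'joint_efforts': [0.0, -58.285, 1.534, -27.26, -0.054, 0.017, 0.0], 'tool_pos': [0.227, 0.635, 0.222], 'ee_rot': [[-0.942, 0.336, -0.0], [0.336, 0.942, -0.002], [-0.0, -0.002, -1.0]], 'wrist_force': [-0.051, -0.382, 0.726], 'wrist_torque': [-0.068, 0.016, -0.008], 'gripper_force': 0.0, 'gripper_width': 0.999}
scene [[0.858, 0.34, -0.385, 0.98], [0.514, -0.569, 0.642, -0.74], [-0.001, -0.749, -0.663, 0.816], [0.0, 0.0, 0.0, 1.0]] 503.56106973943974
side [[-0.798, -0.333, 0.502, 0.111], [-0.602, 0.469, -0.646, 0.513], [-0.02, -0.818, -0.575, 0.548], [0.0, 0.0, 0.0, 1.0]] 370.09264965709593
```

View pics/scene0.png

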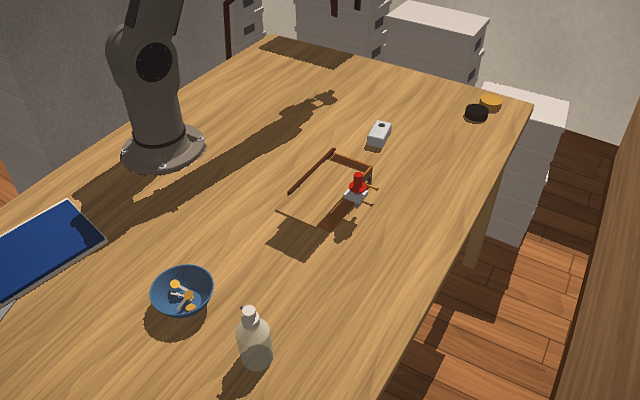

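View pics/side0.png

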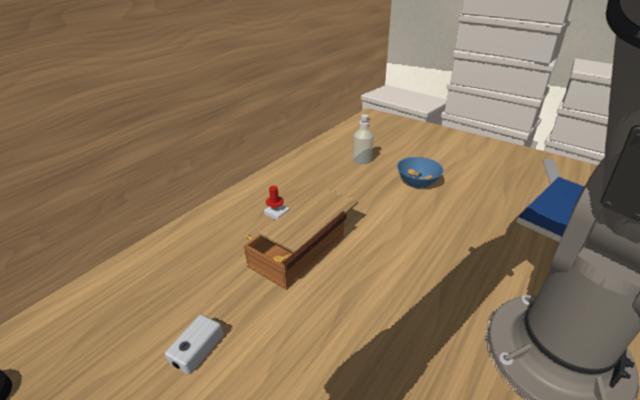

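The scene view shows the red plunger at about (358,183), the tray from (290,190) to (372,168) and its lid open towards (275,210). The lock is at (379,134), the bowl at (181,290) and the bottle at (255,340). The side view shows the plunger at (274,198) and the tray's open end at (265,262).

```bash
python3 - <<'E'
from h import *
allp=[]
for n in ['scene','side']:
    z=np.load(n+'0.npz');im,d,K,D,M=[z[k] for k in('im','d','K','D','M')]
    hsv=cv2.cvtColor(im,cv2.COLOR_BGR2HSV)
    red=((hsv[...,0]<6)|(hsv[...,0]>174))&(hsv[...,1]>200)&(hsv[...,2]>90)
    v,u=np.nonzero(red&(d>0));c=np.c_[u,v];m=(abs(u-np.median(u))<25)&(abs(v-np.median(v))<30);c=c[m]
    P=pts(c,d,K,D,M);print(n,len(P),P.min(0).round(3),P.max(0).round(3))
    for lo,hi in((.085,.098),(.098,.12),(.122,.14)):
        q=P[(P[:,2]>lo)&(P[:,2]<hi)]
        if len(q):print(lo,len(q),q.mean(0).round(4),q.min(0).round(3),q.max(0).round(3))
    v,u=np.mgrid[0:400,0:640];c=np.c_[u.ravel(),v.ravel()];P=pts(c,d,K,D,M)
    ok=(d.ravel()>0);c0=P[(red.ravel())&ok];cen=np.median(c0,0)
    near=ok&(np.linalg.norm(P[:,:2]-cen[:2],axis=1)<.3)
    lid=near&(abs(P[:,2]-.068)<.005)
    q=P[lid];mask=np.zeros(400*640,np.uint8);mask[lid]=255
    mask=cv2.morphologyEx(mask.reshape(400,640),cv2.MORPH_OPEN,np.ones((3,3)))
    nn,l,st,_=cv2.connectedComponentsWithStats(mask);k=1+st[1:,4].argmax();q=P[(l==k).ravel()]
    r=cv2.minAreaRect(q[:,:2].astype(np.float32)*1000);print('lid',len(q),q[:,2].mean().round(4),r,cv2.boxPoints(r).round(0).tolist())
    for nm,lo,hi in(('obst',.02,.2),):
        mk=(ok&(P[:,2]>lo)&(P[:,2]<hi)&(np.linalg.norm(P[:,:2]-cen[:2],axis=1)<.6)).reshape(400,640).astype(np.uint8)
        nn,l,st,_=cv2.connectedComponentsWithStats(mk)
        for k in range(1,nn):
            if st[k,4]>80:
                q=P[(l==k).ravel()];print(' ',q.mean(0).round(3),q.min(0).round(3),q.max(0).round(3))
E
```

```text
scene 133 [0.575 0.015 0.037] [0.616 0.107 0.129]
0.085 86 [0.5987 0.032  0.0916] [0.575 0.015 0.087] [0.616 0.057 0.096]
0.098 10 [0.5962 0.0287 0.1076] [0.587 0.024 0.099] [0.605 0.039 0.118]
0.122 36 [0.5952 0.0348 0.1254] [0.587 0.026 0.123] [0.604 0.045 0.129]
lid 2952 0.0676 ((536.5238037109375, 3.3240966796875), (219.81570434570312, 150.17066955566406), 87.97245788574219) [[458.0, -104.0], [608.0, -109.0], [615.0, 111.0], [465.0, 116.0]]
  [ 0.052 -0.028  0.107] [ 0.007 -0.082  0.02 ] [0.079 0.068 0.2  ]
  [0.696 0.604 0.023] [0.664 0.581 0.02 ] [0.734 0.628 0.028]
  [0.503 0.34  0.032] [0.47  0.295 0.02 ] [0.529 0.395 0.039]
  [0.528 0.016 0.066] [ 0.454 -0.106  0.02 ] [0.616 0.159 0.129]
  [ 0.411 -0.358  0.035] [ 0.359 -0.429  0.02 ] [ 0.488 -0.303  0.051]
  [ 0.631 -0.4    0.086] [ 0.591 -0.42   0.02 ] [ 0.652 -0.362  0.149]
side 180 [0.575 0.024 0.089] [0.609 0.055 0.128]
0.085 88 [0.5887 0.0417 0.093 ] [0.575 0.024 0.089] [0.609 0.055 0.098]
0.098 56 [0.5892 0.041  0.1083] [0.583 0.035 0.098] [0.599 0.045 0.119]
0.122 30 [0.5901 0.0392 0.1257] [0.584 0.032 0.123] [0.597 0.046 0.128]
lid 2892 0.0685 ((537.066162109375, 3.809722900390625), (222.33413696289062, 143.41810607910156), 86.91244506835938) [[459.0, -103.0], [603.0, -111.0], [615.0, 111.0], [471.0, 119.0]]
  [ 0.61  -0.374  0.077] [ 0.588 -0.406  0.02 ] [ 0.646 -0.356  0.148]
  [ 0.426 -0.373  0.035] [ 0.36  -0.429  0.02 ] [ 0.487 -0.3    0.05 ]
  [0.511 0.052 0.062] [ 0.453 -0.104  0.02 ] [0.615 0.159 0.129]
  [0.03  0.055 0.11 ] [-0.011 -0.073  0.02 ] [0.077 0.08  0.2  ]
  [0.493 0.353 0.032] [0.467 0.303 0.02 ] [0.527 0.396 0.039]
  [0.687 0.591 0.022] [0.669 0.584 0.02 ] [0.709 0.602 0.024]
```

```bash
python3 - <<'E'
from h import *
a=[]
for n,(x,y) in (('scene',(340,175)),('side',(265,220))):
    z=np.load(n+'0.npz');im,d,K,D,M=[z[k] for k in('im','d','K','D','M')]
    v,u=np.mgrid[0:400,0:640];P=pts(np.c_[u.ravel(),v.ravel()],d,K,D,M)
    m=(d.ravel()>0)&(abs(P[:,2]-.068)<.004)&(P[:,0]>.4)&(P[:,0]<.65)&(abs(P[:,1])<.13)
    q=P[m]
    for nm,f in(('lo',np.min),('hi',np.max)):
        ys=np.arange(-.095,.1,.01);xs=[f(q[abs(q[:,1]-yy)<.005,0]) for yy in ys]
        print(n,nm,np.round(np.array(xs)*1000).astype(int).tolist())
    c=im[y-50:y+60,x-70:x+70];a.append(cv2.resize(c,None,fx=4,fy=4,interpolation=cv2.INTER_CUBIC))
cv2.imwrite('pics/crops.png',cv2.resize(np.vstack(a),None,fx=.68,fy=.68))
E
```

```text
scene lo [464, 465, 464, 465, 463, 455, 455, 461, 457, 459, 456, 454, 455, 457, 457, 457, 455, 458, 457, 456]
scene hi [570, 570, 570, 570, 569, 569, 569, 570, 569, 570, 570, 612, 612, 612, 612, 612, 560, 562, 559, 554]
side lo [461, 461, 462, 462, 462, 455, 454, 454, 455, 454, 455, 455, 454, 455, 455, 455, 455, 455, 455, 455]
side hi [567, 567, 568, 568, 568, 568, 568, 567, 569, 569, 568, 581, 587, 609, 610, 611, 569, 569, 569, 569]
```

View pics/crops.png

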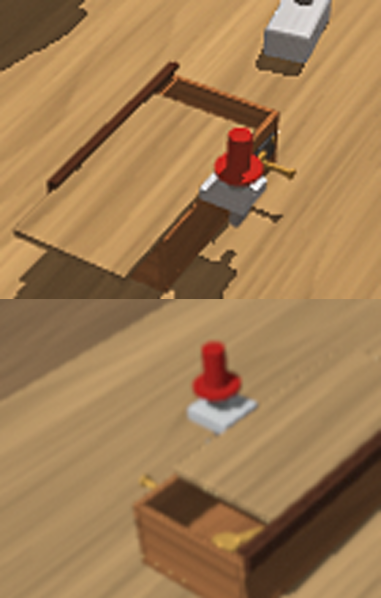

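The crops show the lid's edges parallel to world y. The brass post runs in the scene from about (365,181) to its tip at (379,188). In the side view its tip is at about (247,236).

```bash
python3 - <<'E'
from h import *
for n,x0,y0 in(('scene',340,170),('side',235,222)):
    z=np.load(n+'0.npz');im,d,K,D,M=[z[k] for k in('im','d','K','D','M')]
    hsv=cv2.cvtColor(im,cv2.COLOR_BGR2HSV).astype(int)
    if n=='scene': c=[(368,182.5),(378.8,188.2)]
    else: c=[(246.8,235.8),(250,238)]
    print(n,plane(c,.034,K,D,M).round(4).tolist(), 'stem top', end=' ')
    red=((hsv[...,0]<6)|(hsv[...,0]>174))&(hsv[...,1]>200)&(hsv[...,2]>90)
    x,y={'scene':(358,178),'side':(274,190)}[n]
    m=np.zeros_like(red);m[y-25:y+25,x-20:x+20]=red[y-25:y+25,x-20:x+20]
    v,u=np.nonzero(m); 
    for r in range(v.min(),v.max()+1): 
        w=u[v==r]; print((r,w.min(),w.max()),end='')
    P=pts(np.c_[u,v],d,K,D,M)
    t=abs(P[:,2]-.127)<.002; e=cv2.minAreaRect(np.c_[u,v][t].astype(np.float32))
    print('\ntop',plane([e[0]],.126,K,D,M).round(4),e[1])
    v,u=np.mgrid[0:400,0:640];P=pts(np.c_[u.ravel(),v.ravel()],d,K,D,M)
    b=(d.ravel()>0)&(P[:,2]>.045)&(P[:,2]<.058)&(P[:,0]>.44)&(P[:,0]<.57)&(P[:,1]>.1)&(P[:,1]<.2)
    print('tray +y end',np.percentile(P[b,1],[50,90,99]).round(4))
E
```

```text
scene [[0.5803, 0.1213, 0.034], [0.6126, 0.1155, 0.034]] stem top (172, np.int64(356), np.int64(360))(173, np.int64(355), np.int64(361))(174, np.int64(354), np.int64(361))(175, np.int64(355), np.int64(362))(176, np.int64(355), np.int64(362))Traceback (most recent call last):
  File "<stdin>", line 13, in <module>
    return umr_minimum(a, axis, None, out, keepdims, initial, where)
ValueError: zero-size array to reduction operation minimum which has no identity
```

```bash
python3 -m jog '[[[0,0,0,0,0,-0.1144,1],[0,0,0,0,0,-0.1144,1],[0,0,0,0,0,-0.1144,1],[-0.0215,-0.0338,-0.001,0,0,0,1],[-0.0215,-0.0338,-0.001,0,0,0,1]]]'
python3 -m jog '[[[-0.0215,-0.0338,-0.001,0,0,0,1],[-0.0215,-0.0338,-0.001,0,0,0,1],[-0.0215,-0.0338,-0.001,0,0,0,1],[-0.0215,-0.0338,-0.001,0,0,0,1],[-0.0215,-0.0338,-0.001,0,0,0,1]]]'
python3 -m jog '[[[-0.0215,-0.0338,-0.001,0,0,0,1],[-0.0215,-0.0338,-0.001,0,0,0,1],[-0.0215,-0.0338,-0.001,0,0,0,1],[-0.0215,-0.0338,-0.001,0,0,0,1],[-0.0215,-0.0338,-0.001,0,0,0,1]]]'
python3 -m jog '[[[-0.0215,-0.0338,-0.001,0,0,0,1],[-0.0215,-0.0338,-0.001,0,0,0,1],[-0.0215,-0.0338,-0.001,0,0,0,1],[-0.0215,-0.0338,-0.001,0,0,0,1],[-0.0215,-0.0338,-0.001,0,0,0,1]]]'
python3 -m jog '[[[0,0,0,0,0,0,1],[0,0,0,0,0,0,1]]]'
python3 - <<'E'
from h import *
im,d,K,D,M=shot('wrist');cv2.imwrite('pics/w0.png',im);np.savez('w0.npz',im=im,d=d,K=K,D=D,M=M);print(M.round(3),telemetry.read_state()['ee_rot'])
E
```

```text
t: 0.52
tool_pos: [0.2679, 0.5687, 0.2236]
ee_rot: [[-1.0, -0.006, -0.002], [-0.006, 1.0, -0.0], [0.002, -0.0, -1.0]]
wrist_force: [1.0, 0.3, -0.0]
gripper_width: 1.0
gripper_force: 0.0
t: 0.93
tool_pos: [0.378, 0.3971, 0.2295]
ee_rot: [[-1.0, -0.0, -0.0], [-0.0, 1.0, -0.0], [0.0, -0.0, -1.0]]
wrist_force: [1.0, 0.2, -0.6]
gripper_width: 0.995
gripper_force: 0.0
t: 1.35
tool_pos: [0.4855, 0.2283, 0.2346]
ee_rot: [[-1.0, -0.0, -0.0], [-0.0, 1.0, -0.0], [0.0, -0.0, -1.0]]
wrist_force: [0.4, 1.0, -0.9]
gripper_width: 0.998
gripper_force: 0.0
t: 1.77
tool_pos: [0.5931, 0.0595, 0.2395]
ee_rot: [[-1.0, -0.001, -0.0], [-0.001, 1.0, 0.0], [0.0, 0.0, -1.0]]
wrist_force: [0.1, 0.7, -0.1]
gripper_width: 0.997
gripper_force: 0.0
t: 1.93
tool_pos: [0.5932, 0.0582, 0.2392]
ee_rot: [[-1.0, 0.005, -0.0], [0.005, 1.0, -0.001], [0.0, -0.001, -1.0]]
wrist_force: [-0.1, 1.3, 0.8]
gripper_width: 1.002
gripper_force: 0.0
[[ 0.005  0.965  0.264  0.521]
 [ 1.    -0.004 -0.002  0.058]
 [-0.001  0.264 -0.965  0.4  ]
 [ 0.     0.     0.     1.   ]] [[-9.99998344e-01  1.46494166e-03 -1.07948403e-03]
 [ 1.46496349e-03  9.99998927e-01 -1.94365771e-05]
 [ 1.07945440e-03 -2.10179496e-05 -9.99999417e-01]]
```

View pics/w0.png

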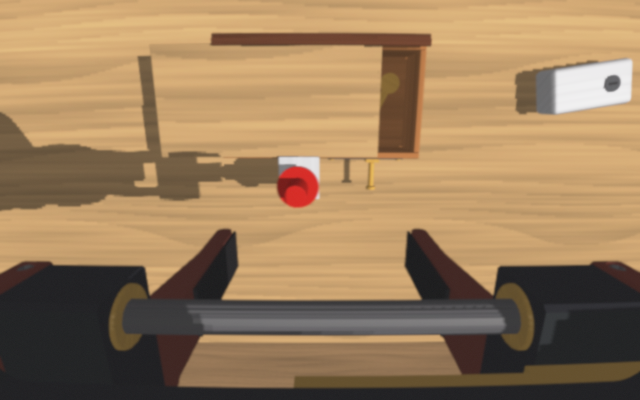

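The wrist view shows the flange centred at (298,187), the ear from 279 to 320 columns, and the post at column 371, rows 161–188. The tray's +y end is at column about 423.

```bash
python3 - <<'E'
from h import *
z=np.load('w0.npz');im,d,K,D,M=[z[k] for k in('im','d','K','D','M')]
hsv=cv2.cvtColor(im,cv2.COLOR_BGR2HSV)
red=(((hsv[...,0]<6)|(hsv[...,0]>174))&(hsv[...,1]>200)&(hsv[...,2]>120)).astype(np.uint8)
red[:140]=0;red[225:]=0
c=max(cv2.findContours(red,0,1)[0],key=cv2.contourArea);(x,y),r=cv2.minEnclosingCircle(c);print('red',x,y,r)
print('flange',plane([(x,y)],.091,K,D,M).round(4),'ear y',plane([(279,160),(320,160)],.072,K,D,M)[:,1].round(4))
v,u=np.nonzero(red);P=pts(np.c_[u,v],d,K,D,M)
for lo,hi in((.086,.097),(.12,.132)):
    q=P[(P[:,2]>lo)&(P[:,2]<hi)];print(lo,len(q),(q.min(0)/2+q.max(0)/2).round(4),np.ptp(q,0).round(3))
br=((hsv[...,0]>15)&(hsv[...,0]<30)&(hsv[...,1]>150)&(hsv[...,2]>120))
for r in range(160,192,4):
    w=np.nonzero(br[r,355:388])[0]+355; print(r,w.min() if len(w) else 0,w.max() if len(w) else 0,end='; ')
print('post',plane([(371,165),(371,175),(371,188)],.034,K,D,M).round(4).tolist())
print('rail',plane([(212,36),(430,36)],.068,K,D,M).round(4).tolist(),'tray end',plane([(424,60),(418,155)],.06,K,D,M).round(4).tolist())
E
```

```text
red 297.5 186.5 19.300357818603516
flange [[0.5951 0.0347 0.091 ]] ear y [0.0158 0.056 ]
0.086 468 [0.5953 0.0359 0.0926] [0.036 0.033 0.007]
0.12 381 [0.5947 0.0349 0.1239] [0.017 0.019 0.007]
160 367 376; 164 370 372; 168 370 372; 172 370 372; 176 370 371; 180 369 371; 184 369 371; 188 369 372; post [[0.5848, 0.1118, 0.034], [0.596, 0.1122, 0.034], [0.6108, 0.1127, 0.034]]
rail [[0.4586, -0.0422, 0.068], [0.4596, 0.1572, 0.068]] tray end [[0.4794, 0.1553, 0.06], [0.5702, 0.1555, 0.06]]
```

```bash
python3 -m jog '[[[-0.0013,-0.0229,0.02,0,0,0,1],[0,0,0.035,0,0,0,1],[0,0,0.035,0,0,0,1],[0,0,0.035,0,0,0,1],[0,0,0.0185,0,0,0,1]]]'
python3 -m jog '[[[0,0,0,0,0,0,0.35],[0,0,0,0,0,0,0.35],[0,0,0,0,0,0,0.35],[0,0,0,0,0,0,0.35],[0,0,0,0,0,0,0.35]]]' 15
python3 - <<'E'
from h import *
im,d,K,D,M=shot('wrist');cv2.imwrite('pics/w1.png',im)
E
```

```text
t: 2.4
tool_pos: [0.5908, 0.0406, 0.0923]
ee_rot: [[-1.0, -0.004, -0.005], [-0.004, 1.0, 0.0], [0.005, 0.0, -1.0]]
wrist_force: [-0.2, 0.5, -0.8]
gripper_width: 1.002
gripper_force: 0.0
t: 2.82
tool_pos: [0.5951, 0.0388, 0.0979]
ee_rot: [[-1.0, -0.001, 0.003], [-0.001, 1.0, 0.001], [-0.003, 0.001, -1.0]]
wrist_force: [0.1, -0.1, -0.1]
gripper_width: 0.662
gripper_force: 0.0
```

View pics/w1.png

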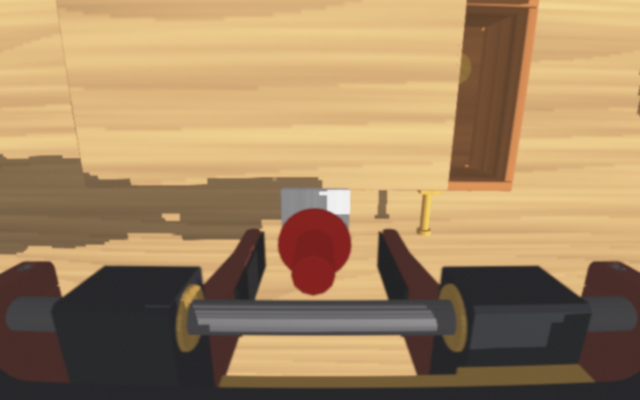

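The stem is at column 314, and the midpoint of the fingers is at about 321, so I need to shift about −3 mm in y before closing. The post is clear at column 426.

```bash
python3 -m jog '[[[0,-0.003,0.003,0,0,0,0.35],[0,0,0,0,0,0,0.3],[0,0,0,0,0,0,0],[0,0,0,0,0,0,0],[0,0,0,0,0,0,0]]]' 25
python3 -m jog '[[[0,0,0,0,0,0,0],[0,0,0,0,0,0,0]]]'
python3 - <<'E'
from h import *
im,d,K,D,M=shot('wrist');np.savez('w2.npz',im=im,d=d,K=K,D=D,M=M)
print(telemetry.read_state())
E
```

```text
t: 3.28
tool_pos: [0.5939, 0.0354, 0.0931]
ee_rot: [[-1.0, -0.0, -0.0], [-0.0, 1.0, 0.0], [0.0, 0.0, -1.0]]
wrist_force: [-0.5, 0.1, 0.6]
gripper_width: 0.235
gripper_force: 0.0
t: 3.45
tool_pos: [0.5939, 0.0353, 0.0932]
ee_rot: [[-1.0, -0.0, -0.0], [-0.0, 1.0, -0.0], [0.0, -0.0, -1.0]]
wrist_force: [0.5, -0.4, 0.7]
gripper_width: 0.219
gripper_force: 25.0
{'t': 3.5, 'joints': array([-0.32238041,  0.50338433,  0.20783479,  1.87257787, -0.14198668,
        0.77984727,  1.53268197]), 'joint_velocities': array([ 1.36226611e-03, -8.40357256e-04,  3.89062282e-04,  5.20494235e-04,
       -6.02470992e-04, -1.41534173e-03, -4.31581620e-05]), 'joint_efforts': array([-1.55607099e-01, -5.24634433e+01,  4.01113674e+00, -2.11420083e+01,
       -3.26371996e-02,  3.77588707e-02,  3.36453239e-03]), 'tool_pos': array([0.59392055, 0.03532125, 0.09315385]), 'ee_rot': array([[-9.99999952e-01, -3.10022041e-04, -1.67291536e-05],
       [-3.10021457e-04,  9.99999951e-01, -3.48566240e-05],
       [ 1.67399591e-05, -3.48514359e-05, -9.99999999e-01]]), 'wrist_force': array([0.31442448, 0.32730912, 0.50861644]), 'wrist_torque': array([-0.08742673,  0.01368642, -0.02601276]), 'gripper_force': 24.9999538064003, 'gripper_width': 0.22195194677256608}
```

```bash
python3 -m jog '[[[0,0,0.0032,0,0,0,0],[0,0,0.0033,0,0,0,0],[0,0,0.0032,0,0,0,0],[0,0,0.0033,0,0,0,0],[0,0,0,0,0,0,0]]]'
python3 -m jog '[[[0,0,0,0,0,0,0],[0,0,0,0,0,0,0]]]'
```

```text
t: 3.92
tool_pos: [0.594, 0.0353, 0.0807]
ee_rot: [[-1.0, -0.0, 0.0], [-0.0, 1.0, 0.0], [-0.0, 0.0, -1.0]]
wrist_force: [-2.9, -0.6, 9.9]
gripper_width: 0.22
gripper_force: 25.0
t: 4.08
tool_pos: [0.594, 0.0353, 0.081]
ee_rot: [[-1.0, -0.0, 0.0], [-0.0, 1.0, 0.0], [-0.0, 0.0, -1.0]]
wrist_force: [-4.2, -0.5, 9.5]
gripper_width: 0.222
gripper_force: 25.0
```

```bash
python3 -m jog '[[[0,0,0.0015,0,0,0,0],[0,0.004,0,0,0,0,0],[0,0.006,0,0,0,0,0],[0,0.006,0,0,0,0,0],[0,0.006,0,0,0,0,0]]]'
python3 -m jog '[[[0,0.006,0,0,0,0,0],[0,0.006,0,0,0,0,0],[0,0.006,0,0,0,0,0],[0,0.006,0,0,0,0,0],[0,0.004,0,0,0,0,0]]]'
python3 -m jog '[[[0,0,0,0,0,0,0],[0,0,0,0,0,0,0]]]'
python3 - <<'E'
from h import *
im,d,K,D,M=shot('wrist');cv2.imwrite('pics/w3.png',im);np.savez('w3.npz',im=im,d=d,K=K,D=D,M=M)
s=telemetry.read_state();print(s['tool_pos'],s['wrist_force'])
E
```

```text
t: 4.5
tool_pos: [0.5942, 0.0569, 0.0797]
ee_rot: [[-1.0, 0.001, 0.001], [0.001, 1.0, -0.0], [-0.001, -0.0, -1.0]]
wrist_force: [-3.0, -1.1, 10.2]
gripper_width: 0.222
gripper_force: 25.0
t: 4.92
tool_pos: [0.5944, 0.0856, 0.0798]
ee_rot: [[-1.0, -0.0, 0.001], [-0.0, 1.0, 0.0], [-0.001, 0.0, -1.0]]
wrist_force: [-2.8, -2.4, 11.2]
gripper_width: 0.22
gripper_force: 25.0
t: 5.08
tool_pos: [0.5945, 0.0865, 0.0798]
ee_rot: [[-1.0, -0.001, 0.001], [-0.001, 1.0, 0.001], [-0.001, 0.001, -1.0]]
wrist_force: [-3.7, 0.5, 11.3]
gripper_width: 0.222
gripper_force: 25.0
[0.59445509 0.08652054 0.07983414] [-3.32993109  1.43605988  9.9547456 ]
```

View pics/w3.png

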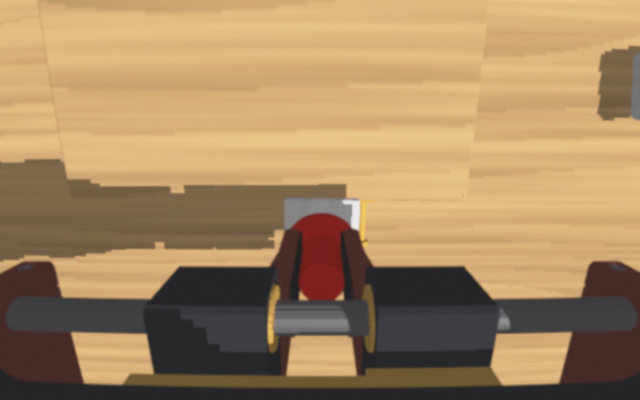

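The post shows just beyond the ear, at column 363–366, rows 200–242. The plunger is pressed about 12.5 mm, and there is no contact yet.

```bash
python3 - <<'E'
from h import *
for f,R in(('w2',range(195,240,8)),('w3',range(204,242,4))):
    z=np.load(f+'.npz');im,d,K,D,M=[z[k] for k in('im','d','K','D','M')]
    hsv=cv2.cvtColor(im,cv2.COLOR_BGR2HSV)
    br=(hsv[...,0]>15)&(hsv[...,0]<30)&(hsv[...,1]>170)&(hsv[...,2]>120)
    for r in R:
        w=np.nonzero(br[r,355:460])[0]+355
        if len(w): print(f,r,w.min(),w.max(),plane([(w.min()-.5,r),(w.max()+.5,r)],.034,K,D,M)[:,:2].round(4).tolist())
E
python3 - <<'E'
from h import *
z=np.load('w3.npz');im,d,K,D,M=[z[k] for k in('im','d','K','D','M')]
print(im[220,352:378].tolist())
print('w3',plane([(360,215),(367,215),(366,240)],.034,K,D,M).round(4).tolist())
z=np.load('w2.npz');im,d,K,D,M=[z[k] for k in('im','d','K','D','M')]
b=im[215].astype(int);s=b[400:470,2]-b[400:470,0];print(s.tolist())
print('w2',plane([(400,215),(430,215)],.034,K,D,M).round(4).tolist())
E
```

```text
[[229, 228, 229], [234, 234, 235], [235, 234, 235], [235, 234, 235], [235, 234, 235], [233, 233, 235], [218, 224, 230], [171, 201, 222], [117, 182, 221], [94, 185, 229], [95, 196, 236], [97, 200, 239], [101, 198, 237], [109, 189, 230], [117, 181, 222], [122, 178, 219], [124, 178, 219], [124, 179, 219], [124, 179, 219], [123, 178, 218], [124, 179, 218], [124, 179, 219], [124, 179, 218], [123, 178, 218], [124, 178, 218], [123, 177, 218]]
w3 [[0.591, 0.1107, 0.034], [0.591, 0.1152, 0.034], [0.6084, 0.1152, 0.034]]
[96, 96, 95, 95, 95, 94, 95, 95, 95, 95, 95, 94, 94, 95, 95, 96, 94, 95, 94, 94, 94, 95, 95, 95, 94, 95, 95, 96, 84, 83, 98, 117, 133, 140, 142, 140, 131, 113, 99, 96, 95, 95, 95, 95, 95, 94, 94, 94, 94, 95, 95, 95, 95, 95, 95, 95, 95, 94, 95, 95, 95, 94, 94, 95, 95, 95, 96, 95, 96, 96]
w2 [[0.5948, 0.0886, 0.034], [0.5948, 0.1094, 0.034]]
```

```bash
python3 -m jog '[[[0,0.003,0,0,0,0,0],[0,0.003,0,0,0,0,0],[0,0.003,0,0,0,0,0],[0,0.003,0,0,0,0,0],[0,0,0,0,0,0,0]]]'
python3 -m jog '[[[0,0.0003,0,0,0,0,0],[0,0.0003,0,0,0,0,0],[0,0,0,0,0,0,0]]]'
```

```text
t: 5.55
tool_pos: [0.5946, 0.098, 0.0798]
ee_rot: [[-1.0, -0.001, 0.001], [-0.001, 1.0, 0.001], [-0.001, 0.001, -1.0]]
wrist_force: [-1.7, 0.2, 10.3]
gripper_width: 0.219
gripper_force: 25.0
t: 5.8
tool_pos: [0.5946, 0.098, 0.0799]
ee_rot: [[-1.0, -0.0, 0.001], [-0.0, 1.0, 0.0], [-0.001, 0.0, -1.0]]
wrist_force: [-2.7, -1.2, 10.0]
gripper_width: 0.225
gripper_force: 25.0
```

```bash
python3 -m jog '[[[0,0.0003,0,0,0,0,0],[0,0.0003,0,0,0,0,0],[0,0,0,0,0,0,0]]]'
```

```text
t: 6.05
tool_pos: [0.5946, 0.0983, 0.0798]
ee_rot: [[-1.0, -0.0, 0.001], [-0.0, 1.0, 0.0], [-0.001, 0.0, -1.0]]
wrist_force: [-3.1, -2.3, 10.7]
gripper_width: 0.226
gripper_force: 25.0
```

```bash
python3 -m jog '[[[0,0.0005,0,0,0,0,0],[0,0.0005,0,0,0,0,0],[0,0.0005,0,0,0,0,0],[0,0,0,0,0,0,0]]]'
```

```text
t: 6.38
tool_pos: [0.5946, 0.0999, 0.0799]
ee_rot: [[-1.0, -0.0, 0.001], [-0.0, 1.0, 0.0], [-0.001, 0.0, -1.0]]
wrist_force: [-2.9, -1.5, 9.5]
gripper_width: 0.222
gripper_force: 25.0
```

```bash
python3 -m jog '[[[0,0.0005,0,0,0,0,0],[0,0.0005,0,0,0,0,0],[0,0.0005,0,0,0,0,0],[0,0,0,0,0,0,0]]]'
```

```text
t: 6.72
tool_pos: [0.5946, 0.1014, 0.0799]
ee_rot: [[-1.0, -0.0, 0.001], [-0.0, 1.0, 0.0], [-0.001, 0.0, -1.0]]
wrist_force: [-2.3, -1.6, 10.2]
gripper_width: 0.224
gripper_force: 25.0
```

```bash
python3 -m jog '[[[0,0.0004,0,0,0,0,0],[0,0.0003,0,0,0,0,0],[0,0.0003,0,0,0,0,0],[0,0,0,0,0,0,0]]]'
```

```text
t: 7.05
tool_pos: [0.5946, 0.1023, 0.0798]
ee_rot: [[-1.0, -0.0, 0.001], [-0.0, 1.0, 0.0], [-0.001, 0.0, -1.0]]
wrist_force: [-2.2, -1.5, 9.6]
gripper_width: 0.221
gripper_force: 25.0
```

```bash
python3 -m jog '[[[0,0.0003,0,0,0,0,0],[0,0.0003,0,0,0,0,0],[0,0,0,0,0,0,0]]]'
```

```text
t: 7.3
tool_pos: [0.5946, 0.103, 0.0799]
ee_rot: [[-1.0, -0.0, 0.001], [-0.0, 1.0, 0.0], [-0.001, 0.0, -1.0]]
wrist_force: [-1.8, -1.2, 10.1]
gripper_width: 0.219
gripper_force: 25.0
```

```bash
python3 -m jog '[[[0,0.0003,0,0,0,0,0],[0,0.0003,0,0,0,0,0],[0,0,0,0,0,0,0]]]'
```

```text
t: 7.55
tool_pos: [0.5946, 0.1035, 0.0799]
ee_rot: [[-1.0, -0.0, 0.001], [-0.0, 1.0, 0.0], [-0.001, 0.0, -1.0]]
wrist_force: [-3.0, -1.5, 10.0]
gripper_width: 0.224
gripper_force: 25.0
```

```bash
python3 -m jog '[[[0,0.0003,0,0,0,0,0],[0,0.0002,0,0,0,0,0],[0,0,0,0,0,0,0]]]'
```

```text
t: 7.8
tool_pos: [0.5946, 0.104, 0.0799]
ee_rot: [[-1.0, -0.0, 0.001], [-0.0, 1.0, 0.0], [-0.001, 0.0, -1.0]]
wrist_force: [-2.2, -1.1, 10.3]
gripper_width: 0.22
gripper_force: 25.0
```

```bash
python3 -m jog '[[[0,0.0002,0,0,0,0,0],[0,0.0002,0,0,0,0,0],[0,0,0,0,0,0,0]]]'
```

```text
t: 8.05
tool_pos: [0.5946, 0.1044, 0.0798]
ee_rot: [[-1.0, 0.0, 0.001], [0.0, 1.0, 0.0], [-0.001, 0.0, -1.0]]
wrist_force: [-2.6, -1.0, 9.3]
gripper_width: 0.225
gripper_force: 25.0
```

```bash
python3 -m jog '[[[0,0.0002,0,0,0,0,0],[0,0.0002,0,0,0,0,0],[0,0,0,0,0,0,0]]]'
```

```text
t: 8.3
tool_pos: [0.5946, 0.1048, 0.0799]
ee_rot: [[-1.0, 0.0, 0.001], [0.0, 1.0, 0.0], [-0.001, 0.0, -1.0]]
wrist_force: [-2.9, -1.4, 8.9]
gripper_width: 0.222
gripper_force: 25.0
```

```bash
python3 -m jog '[[[0,0.0002,0,0,0,0,0],[0,0.0002,0,0,0,0,0],[0,0,0,0,0,0,0]]]'
```

```text
t: 8.55
tool_pos: [0.5946, 0.1052, 0.0799]
ee_rot: [[-1.0, 0.0, 0.001], [0.0, 1.0, 0.0], [-0.001, 0.0, -1.0]]
wrist_force: [-1.5, -1.2, 10.8]
gripper_width: 0.223
gripper_force: 25.0
```

```bash
python3 -m jog '[[[0,0.0002,0,0,0,0,0],[0,0.0002,0,0,0,0,0],[0,0,0,0,0,0,0]]]'
```

```text
t: 8.8
tool_pos: [0.5946, 0.1055, 0.0799]
ee_rot: [[-1.0, 0.0, 0.001], [0.0, 1.0, 0.0], [-0.001, 0.0, -1.0]]
wrist_force: [-2.1, -1.3, 9.3]
gripper_width: 0.219
gripper_force: 25.0
```

```bash
python3 -m jog '[[[0,0.0002,0,0,0,0,0],[0,0.0002,0,0,0,0,0],[0,0,0,0,0,0,0]]]'
```

```text
t: 9.05
tool_pos: [0.5946, 0.1056, 0.0799]
ee_rot: [[-1.0, 0.0, 0.001], [0.0, 1.0, -0.0], [-0.001, -0.0, -1.0]]
wrist_force: [-1.6, -1.9, 9.0]
gripper_width: 0.22
gripper_force: 25.0
```

```bash
python3 -m jog '[[[0,0.0002,0,0,0,0,0],[0,0.0002,0,0,0,0,0],[0,0,0,0,0,0,0]]]'; python3 - <<'E'
from h import *
for n,(x,y) in (('scene',(375,175)),):
    im,d,K,D,M=shot(n);cv2.imwrite('pics/s1.png',cv2.resize(im[y-50:y+50,x-60:x+60],None,fx=6,fy=6,interpolation=cv2.INTER_CUBIC)[:600])
E
```

```text
t: 9.3
tool_pos: [0.5946, 0.1057, 0.0798]
ee_rot: [[-1.0, 0.0, 0.001], [0.0, 1.0, -0.001], [-0.001, -0.001, -1.0]]
wrist_force: [-2.9, -3.2, 10.7]
gripper_width: 0.226
gripper_force: 25.0
```

View pics/s1.png

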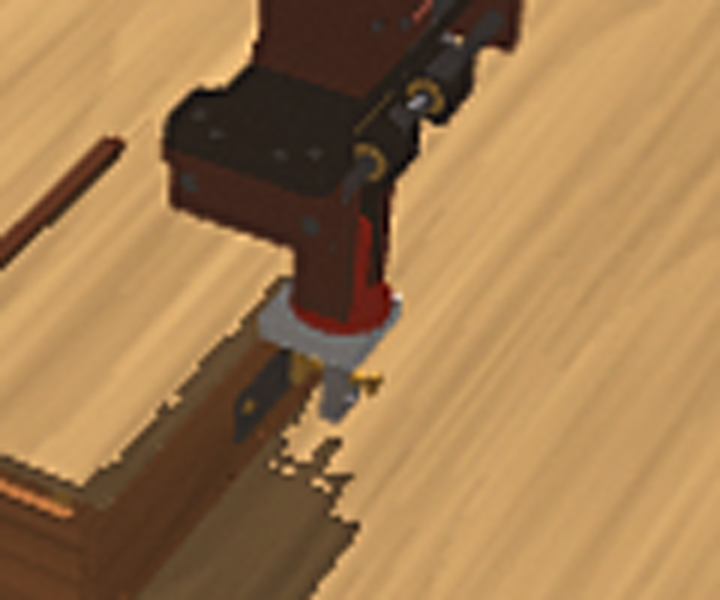

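The post crosses behind the hook's upright at about crop (370,380). The tool stopped at y = 0.1056 as the force rose to about 3 N, which matches the visual estimate for the upright. I'll ease back a little and let the plunger rise.

```bash
python3 -m jog '[[[0,-0.0005,0,0,0,0,0],[0,-0.0005,0,0,0,0,0],[0,-0.0005,0,0,0,0,0],[0,0,0,0,0,0,0]]]'
```

```text
t: 9.68
tool_pos: [0.5947, 0.1055, 0.0799]
ee_rot: [[-1.0, -0.0, 0.002], [-0.0, 1.0, 0.001], [-0.002, 0.001, -1.0]]
wrist_force: [-2.4, 0.5, 9.2]
gripper_width: 0.218
gripper_force: 25.0
```

```bash
python3 -m jog '[[[0,-0.0005,0,0,0,0,0],[0,-0.0003,0,0,0,0,0],[0,0,0,0,0,0,0],[0,0,0,0,0,0,0]]]'
```

```text
t: 10.02
tool_pos: [0.5946, 0.1053, 0.0799]
ee_rot: [[-1.0, -0.001, 0.002], [-0.001, 1.0, 0.001], [-0.002, 0.001, -1.0]]
wrist_force: [-2.2, 1.0, 10.4]
gripper_width: 0.226
gripper_force: 25.0
```

```bash
python3 -m jog '[[[0,-0.0004,0,0,0,0,0],[0,0,-0.0015,0,0,0,0],[0,0,-0.0015,0,0,0,0],[0,0,-0.0015,0,0,0,0],[0,0,0,0,0,0,0]]]'
```

```text
t: 10.43
tool_pos: [0.5946, 0.105, 0.0844]
ee_rot: [[-1.0, -0.001, 0.002], [-0.001, 1.0, 0.002], [-0.002, 0.002, -1.0]]
wrist_force: [-2.4, 0.5, 7.5]
gripper_width: 0.22
gripper_force: 25.0
```

```bash
python3 -m jog '[[[0,0,-0.0008,0,0,0,0],[0,0,-0.0007,0,0,0,0],[0,0,0,0,0,0,0]]]'
```

```text
t: 10.68
tool_pos: [0.5946, 0.105, 0.0857]
ee_rot: [[-1.0, -0.001, 0.001], [-0.001, 1.0, 0.001], [-0.001, 0.001, -1.0]]
wrist_force: [-1.5, 2.1, 7.4]
gripper_width: 0.223
gripper_force: 25.0
```

```bash
python3 -m jog '[[[0,0,-0.0006,0,0,0,0],[0,0,-0.0006,0,0,0,0],[0,0,0,0,0,0,0]]]'
```

```text
t: 10.93
tool_pos: [0.5946, 0.1051, 0.0868]
ee_rot: [[-1.0, -0.001, 0.002], [-0.001, 1.0, 0.001], [-0.002, 0.001, -1.0]]
wrist_force: [-1.3, 1.0, 6.3]
gripper_width: 0.225
gripper_force: 25.0
```

```bash
python3 -m jog '[[[0,0,-0.0005,0,0,0,0],[0,0,-0.0005,0,0,0,0],[0,0,0,0,0,0,0]]]'
```

```text
t: 11.18
tool_pos: [0.5945, 0.105, 0.0877]
ee_rot: [[-1.0, -0.001, 0.001], [-0.001, 1.0, 0.001], [-0.001, 0.001, -1.0]]
wrist_force: [-1.5, 1.9, 6.1]
gripper_width: 0.227
gripper_force: 25.0
```

```bash
python3 -m jog '[[[0,0,0,0,0,0,0.5],[0,0,0,0,0,0,0.5],[0,0,0,0,0,0,0.5],[0,0,0,0,0,0,0.5],[0,0,0,0,0,0,0.5]]]'
python3 -m jog '[[[0,0,-0.01,0,0,0,0.6],[0,0,-0.03,0,0,0,0.6],[0,0,-0.04,0,0,0,0.6],[0,0,-0.04,0,0,0,0.6],[0,0,-0.03,0,0,0,0.6]]]'
python3 -m jog '[[[0,0,0,0,0,0,0.6],[0,0,0,0,0,0,0.6],[0,0,0,0,0,0,0.6]]]'
python3 - <<'E'
from h import *
im,d,K,D,M=shot('wrist');np.savez('w4.npz',im=im,d=d,K=K,D=D,M=M)
hsv=cv2.cvtColor(im,cv2.COLOR_BGR2HSV)
red=((hsv[...,0]<6)|(hsv[...,0]>174))&(hsv[...,1]>180)&(hsv[...,2]>90)&(d>0);red[:100]=0;red[260:]=0
v,u=np.nonzero(red);P=pts(np.c_[u,v],d,K,D,M);h=np.histogram(P[:,2],np.arange(.07,.14,.002));print(h[0].tolist())
t=P[:,2]>P[:,2].max()-.004;print(P[t].mean(0),P[t,2].max(),np.median(P[(P[:,2]<.098)&(P[:,2]>.08),2]))
z=np.load('w0.npz');im0,d,K,D,M=[z[k] for k in('im','d','K','D','M')]
hsv=cv2.cvtColor(im0,cv2.COLOR_BGR2HSV)
red=((hsv[...,0]<6)|(hsv[...,0]>174))&(hsv[...,1]>180)&(hsv[...,2]>90)&(d>0);red[:100]=0;red[225:]=0
v,u=np.nonzero(red);P=pts(np.c_[u,v],d,K,D,M);print(P[:,2].max(),np.median(P[(P[:,2]<.098)&(P[:,2]>.08),2]))
x,y=375,175
s,*_=shot('scene');s=cv2.resize(s[y-50:y+50,x-60:x+60],None,fx=4,fy=4)
cv2.imwrite('pics/end.png',np.vstack([cv2.resize(s,(480,300)),cv2.resize(im,(480,300))]))
E
```

```text
t: 11.6
tool_pos: [0.5949, 0.1032, 0.0876]
ee_rot: [[-1.0, 0.0, 0.002], [0.0, 1.0, -0.0], [-0.002, -0.0, -1.0]]
wrist_force: [0.4, -3.6, 4.8]
gripper_width: 0.494
gripper_force: 2.6
t: 12.02
tool_pos: [0.5942, 0.1043, 0.2403]
ee_rot: [[-1.0, -0.001, 0.002], [-0.001, 1.0, 0.001], [-0.002, 0.001, -1.0]]
wrist_force: [1.0, 0.2, -0.0]
gripper_width: 0.599
gripper_force: 0.0
t: 12.27
tool_pos: [0.5931, 0.1042, 0.2363]
ee_rot: [[-1.0, -0.001, -0.001], [-0.001, 1.0, 0.0], [0.001, 0.0, -1.0]]
wrist_force: [0.2, 0.4, 0.5]
gripper_width: 0.601
gripper_force: 0.0
[0, 0, 0, 0, 0, 0, 0, 7, 477, 184, 9, 9, 12, 6, 10, 11, 10, 10, 9, 10, 11, 12, 9, 13, 14, 285, 106, 0, 0, 0, 0, 0, 0, 0]
[0.59575697 0.10481934 0.12156839] 0.1235921652089007 0.08766417459675396
0.12739627585257485 0.09115224301732117
```

View pics/end.png

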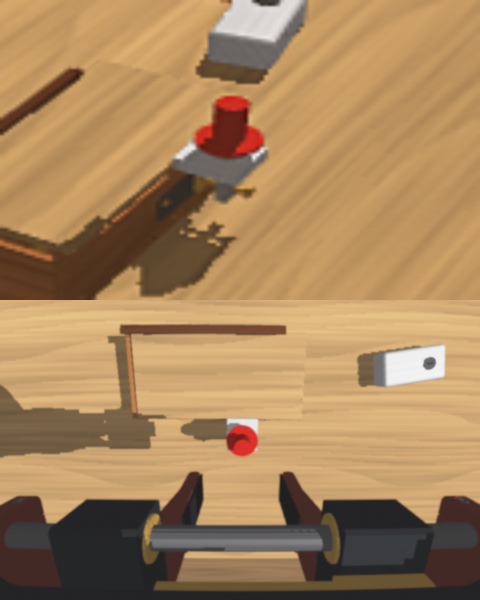

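The plunger rests about 3.6 mm down, with its flange at 0.0877 against 0.0912 m when up. The hook has caught the post at crop (235,190), and the gripper is clear. I'm handing the job in.

```bash
python3 -c "
from plant import ticket
print(ticket.job_done())"
```

```text
the job is handed in; nothing more can be done
None
```

The tray is closed and appears latched: the plunger rests about 3.6 mm down with the hook on the post, and the gripper is clear. I handed the job in at about 12.4 s; no verdict came back.

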